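# Loosen the left-hand hub nut of a centrifuge rotor

### The job

Slacken the nut that clamps the rotor of the small round centrifuge: it sits at the bottom of the deep hub bore and has a left-hand thread, so take the long square-socket key from its stand, feel it onto the nut and unscrew the nut by one full turn (a little more or less does not matter), without ever tightening it. Then put the key back upright in its stand, all the way down, and do not knock over or push away the bottle, the vials or the marker pen.

Things in the scene. Friction and masses are not known exactly. Their poses are not given: they have to be found in the camera images.
- centrifuge: small round centrifuge, fixed: white bowl 206 mm across, 72 mm high, a control panel at its front reaching 135 mm from the axis; inside a conical aluminium rotor and in its middle an upright hub tube 56 mm across whose top rim is 115 mm above the worktop. Origin on the axis at worktop height.
- hub_mouth (a point): centre of the mouth of the bore in the hub tube, 115 mm above the worktop. The bore is upright, 36 mm in diameter, about 75 mm deep; the hub nut stands on its axis at the bottom. The axes of this point do not tell how the nut is turned.
- nut_top (a point): centre of the top of the hub nut, 56 mm below the bore's mouth when tight (the point is fixed and neither rises nor turns with the nut). The nut is a steel square, 16 mm across flats and 14 mm high, with a 3 mm high, 13.5 mm wide lead on top. How the square is turned differs each time and must be felt: turn the key slowly under light pressure until its socket drops over the nut and its lower end is about 22 mm below this point.
- rotor_nut (a joint): angle (rad) by which the nut is unscrewed: 0 as found, tight; grows as it turns clockwise seen from above (left-hand thread: clockwise loosens); 6.28 is a full turn, where it has risen 4 mm; stop at 7.5. Anticlockwise tightens it (negative). About 0.2 N m is needed all the way; it stays where it is left. It does not tell how the square stood at first.
- hub_key: loose upright steel key, 140 mm, 0.25 kg; origin at the centre of its lower end, z up to the head. Socket at the bottom 22 mm deep, 19.2 mm square inside, sides along the key's x and y, 31 mm over corners outside; 17 mm round shaft; square head 30 x 30 mm, 106 to 140 mm above the origin, sides along x and y: it can be gripped from above anew every quarter turn. Starts in its stand.
- stand_floor (a point): centre of the pocket floor in the key stand, 8 mm above the worktop: fixed grey block 64 x 64 mm, 50 mm high, on an 84 mm square foot, with an upright pocket 40 mm square, 42 mm deep, open at the top, sides along this point's x and y. It is left or right of the centrifuge.
- bottle: clear bottle with a black cap, 59 mm in diameter, 116 mm high, loose bystander on the other side of the centrifuge; origin at its underside
- vial_a: loose standing glass vial, 22 mm in diameter, 78 mm high, a bystander in front on the left; origin at its underside
- vial_b: the same kind of vial, a bystander in front on the right
- pen: marker pen 136 mm long lying at the front edge on the right, a bystander
Not all that is in view belongs to the job. There is more than one size of the hub_key; the one meant has the size given above.

How it is judged:
On the way:
1. the hub nut is unscrewed clockwise by at least 0.8 of a turn (value of joint rotor_nut above 5 rad), for 0.2 s.
At the end, for the whole second after the job is handed in: The hub nut is unscrewed by at least 5.0 rad (0.8 of a turn), and the key stands head up in its stand, at rest, its lower end within 6 mm of the pocket floor and 10 mm of its centre, tilted less than 0.2 rad (value of joint rotor_nut above 5 rad and horizontal distance between hub_key and stand_floor below 0.01 m and z of hub_key in the frame of stand_floor between -0.006 and 0.006 m and angle between hub_key's own z axis and vertical below 0.2 rad and linear speed of hub_key below 0.02 m/s); the robot touches nothing.
It fails at once if the hub nut was tightened by more than 0.25 rad (value of joint rotor_nut below -0.25 rad).
It fails at once if the bottle, a vial or the pen was pushed more than 30 mm or knocked over (distance of any of bottle, vial_a, vial_b, pen from where it was at the start of the episode above 0.03 m or angle between any of bottle, vial_a, vial_b's own z axis and vertical above 0.6 rad).
It also fails if it takes over 72 s, if anything falls off the work surface, if the arm or the gripper's body presses on something with over 40 N, if the wrist force passes 120 N, or if a joint passes its speed limit or range.

### The arm

A 6-joint arm with a two-finger parallel gripper is mounted at the origin on a cart in front of the work surface, level with it; the furniture and walls round the work are solid. World frame = base frame: x ahead of the robot, y to its left, z up, the work surface at z = 0. Lengths are in m, angles in rad, forces in N, time in s.
With the tool pointing down it reaches from about 0.325 to 0.75 m from the base axis. Payload 7.6 kg.
Tool frame: the origin (TCP) lies between the finger pads; the fingertips stand 11 mm ahead of it and the grasp point (between the pads) lies 8 mm behind it (robot.finger_overhang is the z of the fingertips in the tool frame, in m); z points along the fingers, y is the line along which they close (so a half turn about z gives the same grasp; the last joint's range is limited). The gripper opens to 85 mm and grips with 20 to 120 N. Pads are 22 mm wide; open, the fingers measure 114 mm over their backs; the gripper's body (76 mm by 85 mm) begins 54 mm behind the grasp point. The pads swing forward as they close: fully open they stand 13 mm farther back than shut.
Start: joints at [1.202, 0.052, 1.401, -0, 1.689, -0.07], TCP at [0.155, 0.502, 0.242] pointing down, gripper open.
Joint ranges: [-2.9, 2.9], [-0.91, 2.17], [0.12, 2.37], [-1.06, 4.2], [0.26, 2.73], [-2.93, 2.93]. Speed limits (rad/s): [2.57, 2.57, 3.01, 3.14, 3.14, 3.14].

### API

Orientations are given as a rotation vector (axis times angle).
In Python, from bench import robot gives the robot as it stands.
- The arm moves only by the tool apply_moves, never from a script. Its argument "motion" is one flat list of numbers, 6 for each row, row after row: the shift along the tool's x, y, z as a fraction of full scale, then the turn, a rotation vector about the tool's x, y, z as a fraction of full scale. In form: [dx, dy, dz, ax, ay, az, dx, dy, dz, ax, ay, az, ...]. A call has 1 to 10 rows; each row shifts and turns the commanded pose from where the row before left it, along the tool's axes as they then stand; what a row does not reach is not made up. Full scale, the value 1, is 30 mm for a shift and 60 degrees for a turn. A row lasts 1/12 s, in which the tool goes at most 41.7 mm and 7.16 degrees, less where a joint would pass 70% of its speed; a pose out of reach is approached as far as the arm can. A call with a number of a shift or a turn outside -1 to 1 is refused whole. A call with a gripper value outside its range is refused whole. "hand" is the opening, from -1 (shut) to 1 (fully open), set as the call begins (left out, the last holds). The fingers move at their own pace and stop on an object; "grip_force" is the grip in N (left out, the last holds). Time passes only in rows, so rows that do not move let the fingers close. It gives the time, the measured TCP pose, the force, the opening and the grip force at its end, in the units of the state.
- robot.get_obs(): the state, without advancing time (a new reading comes with each control period).
- robot.capture(name): name is "scene" or "top" or "wrist"; returns the picture (480x640x3 uint8, red, green, blue); there is no depth.
- robot.camera_params(name): a dict with "intrinsics" (3x3 intrinsics, pixels), "world_to_cam" (4x4, takes a point from world to camera coordinates). Camera axes: x right, y down, z forward; pixel columns grow to the right and rows downward; lengths in m; the calibration is good to about 2 mm. A picture is of the moment at which its call begins: read the wrist's pose just before it. camera_params takes no time and is no camera call; for the wrist camera it gives the pose at the moment of the call.
- robot.close_job(): hands the job in; it is judged then, once.
Trained networks look in the newest picture that a camera, given by its name, has taken for a name from the list of things; names that differ only in an ending like _2 or _b are one class to them, and where a whole thing is asked for, a point or a joint stands for the part that bears it (a point fixed in the world has none). Each returns a list of dicts, best first, with "conf" (0 to 1); they miss things now and then, are a little off and sometimes report something else, mostly with a low value. They report only what shows in the picture. A call takes as long as a camera call. They do not tell look-alikes from the thing itself.
- robot.recognise(camera, target): "box" ([centre column, centre row, width, height] as shares, 0 to 1, of the picture: columns of its width, rows of its height, round what is visible of it).
- robot.pinpoint(camera, target): "centre" ([row, column] as shares, 0 to 1, of the picture: columns of its width, rows of its height: a listed point, or the origin of a listed thing).
The state is a dict: "t": time; "q": joint angles; "qvel": joint speeds; "effort": joint torques, N m; "eef_pos": TCP position; "tcp_rot": TCP orientation; "force": force on the tool from outside, world axes, zero at the start; "torque": the same for the moment, N m; "grip_width": finger opening in m; "grasp_force": force on a finger pad.
Only numpy, scipy, OpenCV 4.12 (cv2) and the standard library are available. Lean on these libraries where they do the work, as an engineer would, in place of code of your own. Each camera call takes 0.05 s, during which the arm holds its last target. There are 200 camera calls.

## Working session

There is one attempt and no reset: what is moved stays moved. The work goes in short steps, Python scripts to look and compute and a tool call to move; the robot and the scene stay as the last step left them, time stands still between calls to the robot, and variables do not carry over. Pictures are saved under pics/ and viewed, at most 10 in all, crops included, and the job is handed in when it is done.

Besides the shell and the picture viewer there is one more tool, called after "Call:" in YAML: its name, and indented under it one key for each argument. apply_moves: Moves the arm, as the interface text tells. Shift numbers are shares of 30 mm and turn numbers shares of 60 degrees, none past 1 either way. Its arguments: {"type":"object","properties":{"motion":{"type":"array"},"hand":{"type":"number"},"grip_force":{"type":"number"}},"required":["motion"]}

```bash
mkdir -p pics; cat > h.py <<'E'
import numpy as np, cv2
from bench import robot
def cap(c,n):
    im=robot.capture(c); cv2.imwrite(f'pics/{n}.png',im[:,:,::-1]); return im
def ray(c,rc):
    p=robot.camera_params(c);K=np.array(p['intrinsics']);T=np.array(p['world_to_cam'])
    d=T[:3,:3].T@np.linalg.inv(K)@np.array([rc[1]*640,rc[0]*480,1.]);o=-T[:3,:3].T@T[:3,3];return o,d
def onz(c,rc,z):
    o,d=ray(c,rc);return o+d*(z-o[2])/d[2]
def proj(c,P):
    p=robot.camera_params(c);K=np.array(p['intrinsics']);T=np.array(p['world_to_cam'])
    q=K@(T[:3,:3]@np.array(P)+T[:3,3]);return q[:2]/q[2]
E
cat > a.py <<'E'
from h import *
Z=dict(hub_mouth=.115,nut_top=.059,stand_floor=.008,hub_key=.008,bottle=0,vial_a=0,pen=0.008,centrifuge=0)
for c in('top','scene'):
    cap(c,c+'1')
    for n,z in Z.items():
        for r in robot.pinpoint(c,n)[:3]: print(c,n,round(r['conf'],2),np.round(np.array(r['centre'])*[480,640]),np.round(onz(c,r['centre'],z),3))
o=robot.get_obs();print(o['t'],o['eef_pos'],o['tcp_rot'],o['grip_width'])
E
python3 a.py
```

```text
top nut_top 0.27 [223. 401.] [ 0.469 -0.245  0.059]
top stand_floor 0.59 [224. 403.] [ 0.479 -0.261  0.008]
top hub_key 0.85 [191. 370.] [ 0.593 -0.208  0.008]
top hub_key 0.79 [222. 401.] [ 0.484 -0.258  0.008]
top hub_key 0.71 [226. 454.] [ 0.434 -0.386  0.008]
top bottle 0.6 [267. 207.] [0.524 0.264 0.   ]
top bottle 0.27 [221. 404.] [ 0.487 -0.267  0.   ]
top vial_a 0.61 [300. 247.] [0.409 0.188 0.   ]
top vial_a 0.58 [258. 393.] [ 0.402 -0.206  0.   ]
top pen 0.54 [259. 438.] [ 0.361 -0.315  0.008]
top pen 0.46 [202. 293.] [ 0.624 -0.     0.008]
top centrifuge 0.59 [219. 297.] [0.579 0.002 0.   ]
scene hub_mouth 0.94 [207. 338.] [0.59  0.006 0.115]
scene hub_mouth 0.67 [226. 341.] [ 0.515 -0.061  0.115]
scene nut_top 0.55 [228. 340.] [0.594 0.001 0.059]
scene stand_floor 0.56 [302. 409.] [ 0.488 -0.259  0.008]
scene hub_key 0.85 [341. 460.] [ 0.434 -0.402  0.008]
scene hub_key 0.73 [276. 416.] [ 0.589 -0.216  0.008]
scene hub_key 0.59 [303. 408.] [ 0.485 -0.259  0.008]
scene bottle 0.74 [232. 244.] [0.518 0.255 0.   ]
scene vial_a 0.8 [258. 230.] [0.399 0.181 0.   ]
scene vial_a 0.8 [311. 362.] [ 0.41  -0.196  0.   ]
scene pen 0.62 [343. 395.] [ 0.352 -0.31   0.008]
scene centrifuge 0.74 [257. 338.] [ 0.565 -0.015  0.   ]
0.9 [0.15450907 0.50176292 0.24233482] [4.67538443e-01 3.10660737e+00 1.76469432e-04] 0.08524805663922652
```

View pics/top1.png

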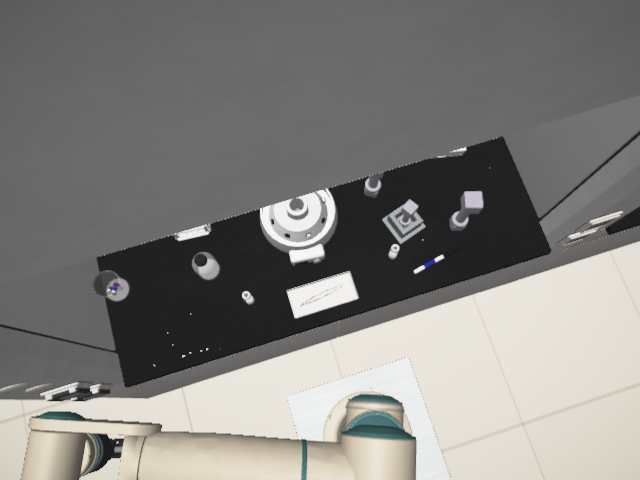

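View pics/scene1.png

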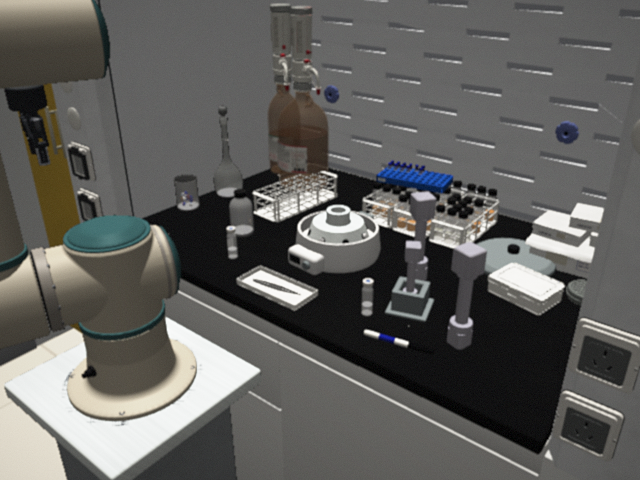

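The top view shows the keys at (191,370), (222,401, in the stand) and (226,454), with the centrifuge at (205,297). The scene view agrees: the short key stands in the grey block at (303,408), and the other two are larger and loose. Stand is near (0.485,-0.259) and the hub near (0.59,0.004).

Call:
apply_moves:
  motion: [-0.99,-0.64,-0.2,0,0,0,-0.99,-0.64,-0.2,0,0,0,-0.99,-0.64,-0.2,0,0,0,-0.99,-0.64,-0.2,0,0,0,-0.99,-0.64,-0.2,0,0,0,-0.99,-0.64,-0.2,0,0,0,-0.99,-0.64,-0.2,0,0,0,-0.99,-0.64,-0.2,0,0,0,-0.99,-0.64,-0.2,0,0,0,-0.99,-0.64,-0.2,0,0,0]
  hand: 1

```text
t: 1.73
eef_pos: [0.3826, 0.2293, 0.3029]
tcp_rot: [0.467, 3.106, 0.001]
force: [0.7, 0.7, 0.4]
grip_width: 0.0853
grasp_force: 0.0
```

Call:
apply_moves:
  motion: [-0.99,-0.64,-0.2,0,0,0,-0.99,-0.64,-0.2,0,0,0,-0.99,-0.64,-0.2,0,0,0,-0.32,-0.95,0,0,0,0,-0.32,-0.95,0,0,0,0,-0.32,-0.95,0,0,0,0,-0.32,-0.95,0,0,0,0,-0.32,-0.95,0,0,0,0,-0.32,-0.95,0,0,0,0,-0.32,-0.95,0,0,0,0]

```text
t: 2.57
eef_pos: [0.4553, -0.0624, 0.3204]
tcp_rot: [0.468, 3.106, 0.0]
force: [1.1, 0.1, -0.5]
grip_width: 0.0855
grasp_force: 0.0
```

Call:
apply_moves:
  motion: [-0.32,-0.95,0,0,0,0,-0.32,-0.95,0,0,0,0,-0.32,-0.95,0,0,0,0,-0.32,-0.95,0,0,0,0,-0.32,-0.95,0,0,0,0,-0.32,-0.95,0,0,0,0,0,0,0,0,0,0]

```text
t: 3.15
eef_pos: [0.4596, -0.2454, 0.3193]
tcp_rot: [-0.474, -3.104, 0.001]
force: [-0.8, -0.4, -0.2]
grip_width: 0.0852
grasp_force: 0.0
```

```bash
cat > b.py <<'E'
from h import *
import sys
o=robot.get_obs();print(o['t'],np.round(o['eef_pos'],4),np.round(o['tcp_rot'],4),np.round(o['q'],3))
cap('wrist',sys.argv[1])
for n,z in dict(hub_key=.008,stand_floor=.008,vial_a=0).items():
    for r in robot.pinpoint('wrist',n)[:3]: print(n,round(r['conf'],2),np.round(np.array(r['centre'])*[480,640]),np.round(onz('wrist',r['centre'],z),4))
    for r in robot.recognise('wrist',n)[:3]: print(n,round(r['conf'],2),np.round(np.array(r['box'])*[640,480,640,480]))
# tall key head heights from scene: row,col of head top centre
for rc,base in(((248,468),(.434,-.394)),((197,424),(.59,-.212)),((244,413),(.485,-.259))):
    print([np.round(proj('scene',(*base,z))) .tolist() for z in(.14,.17,.2,.23)],rc)
E
python3 b.py w1
```

```text
3.15 [ 0.4596 -0.2454  0.3193] [-4.7440e-01 -3.1041e+00  1.2000e-03] [-5.610e-01  3.800e-02  1.264e+00 -1.000e-03  1.841e+00 -1.829e+00]
hub_key 0.91 [282. 375.] [ 0.5931 -0.2089  0.008 ]
hub_key 0.7 [206. 199.] [ 0.4341 -0.3866  0.008 ]
hub_key 0.69 [212. 311.] [ 0.4808 -0.2596  0.008 ]
hub_key 0.85 [308. 235.  42.  67.]
hub_key 0.71 [398. 336.  79. 141.]
hub_key 0.71 [146. 245. 134. 105.]
stand_floor 0.59 [209. 311.] [ 0.4787 -0.2575  0.008 ]
stand_floor 0.64 [550. 218. 179. 221.]
stand_floor 0.62 [312. 200.  96.  75.]
vial_a 0.64 [139. 343.] [ 0.4122 -0.1978  0.    ]
vial_a 0.68 [343. 140.  23.  22.]
vial_a 0.36 [310. 202.  97.  78.]
[[464.0, 278.0], [466.0, 264.0], [467.0, 249.0], [469.0, 233.0]] (248, 468)
[[419.0, 222.0], [420.0, 209.0], [421.0, 196.0], [422.0, 183.0]] (197, 424)
[[413.0, 246.0], [414.0, 232.0], [415.0, 218.0], [416.0, 204.0]] (244, 413)
```

View pics/w1.png

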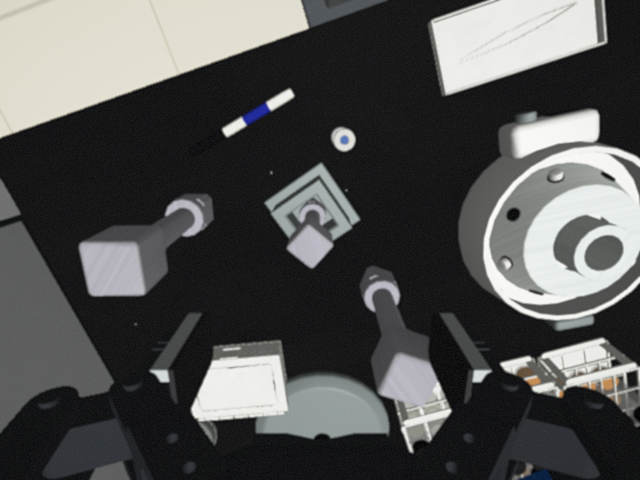

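The wrist view shows the short key's head at (310,247) in the stand at (312,205), vial_b at (343,140) and the 0.2 m tall decoys at (120,265) and (405,375). The hub bore is at (603,252). Next I measure the head's yaw.

```bash
cat > c.py <<'E'
from h import *
im=cv2.imread('pics/w1.png')
c=im[150:280,255:370]; hsv=cv2.cvtColor(c,cv2.COLOR_BGR2HSV)
print(c[95,55],c[85,45],c[60,75],c[50,20])
seed=c[95,55].astype(int)
m=(np.abs(c.astype(int)-seed).max(2)<16).astype(np.uint8)
m=cv2.morphologyEx(m,cv2.MORPH_OPEN,np.ones((3,3),np.uint8))
n,l,s,ce=cv2.connectedComponentsWithStats(m); k=l[95,55]; mm=(l==k).astype(np.uint8)
cn=max(cv2.findContours(mm,cv2.RETR_EXTERNAL,cv2.CHAIN_APPROX_NONE)[0],key=len)
box=cv2.boxPoints(cv2.minAreaRect(cn))+[255,150]
P=np.array([onz('wrist',(b[1]/480,b[0]/640),.148) for b in box]);print(box,P.round(4),P.mean(0))
for i in range(4):
    d=P[(i+1)%4]-P[i];print(np.linalg.norm(d),np.degrees(np.arctan2(d[1],d[0]))%90)
v=cv2.resize(c,None,fx=5,fy=4.5,interpolation=cv2.INTER_CUBIC)
cv2.polylines(v,[((box-[255,150])*[5,4.5]).astype(int)],True,(0,0,255),1);cv2.imwrite('pics/c1.png',v)
E
python3 c.py
```

```text
[195 185 187] [181 175 176] [172 171 163] [170 172 162]
[[288.31764984 248.12941742]
 [308.22353363 224.90589142]
 [331.61177063 244.95294952]
 [311.70588684 268.17647552]] [[ 0.4755 -0.2733  0.148 ]
 [ 0.4609 -0.2508  0.148 ]
 [ 0.4837 -0.2371  0.148 ]
 [ 0.499  -0.2597  0.148 ]] [ 0.47978091 -0.25523382  0.148     ]
0.026803861946303045 32.99697271083363
0.026510903126590317 31.07729830425858
0.02730203371022794 34.13820173750822
0.027075030074720913 30.07361627498952
```

View pics/c1.png

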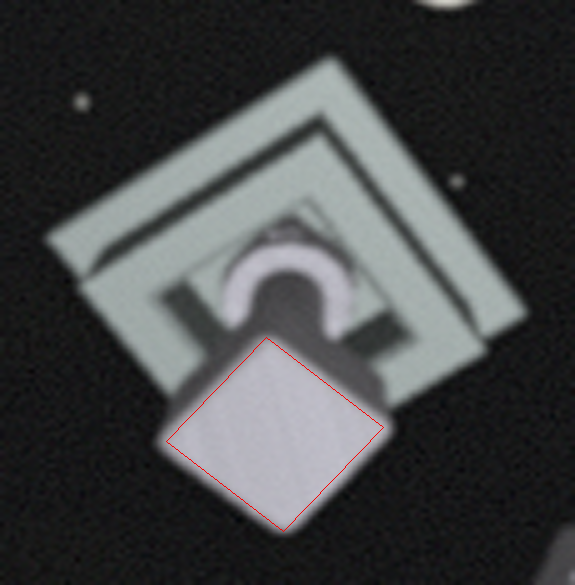

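Call:
apply_moves:
  motion: [0,0,0,0,0,-0.1175,0,0,0,0,0,-0.1175,0,0,0,0,0,-0.1175,0,0,0,0,0,-0.1175,0,0,0,0,0,-0.1175,0,0,0,0,0,-0.1175,0,0,0,0,0,-0.1175,-0.4,-0.65,0.5,0,0,0,0,0,0.9,0,0,0,0,0,0.9,0,0,0]

```text
t: 4.33
eef_pos: [0.4817, -0.251, 0.251]
tcp_rot: [-0.874, 3.016, -0.002]
force: [-0.2, -0.5, -0.1]
grip_width: 0.0855
grasp_force: 0.0
```

Call:
apply_moves:
  motion: [0,0,0.9,0,0,0,0,0,0.9,0,0,0,0,0,0.9,0,0,0,0,0,0.9,0,0,0,0,0,0.45,0,0,0,0,0,0,0,0,0]

```text
t: 4.83
eef_pos: [0.4793, -0.2496, 0.126]
tcp_rot: [0.872, -3.013, -0.008]
force: [0.6, -0.1, 0.1]
grip_width: 0.0857
grasp_force: 0.0
```

```bash
cat > s.py <<'E'
from h import *
o=robot.get_obs()
for k in('t','eef_pos','tcp_rot','q','force','torque','grip_width'):print(k,np.round(o[k],4))
from scipy.spatial.transform import Rotation as R
M=R.from_rotvec(o['tcp_rot']).as_matrix();print('yaw y',np.degrees(np.arctan2(M[1,1],M[0,1])),'x',M[:,0].round(3),'y',M[:,1].round(3),'z',M[:,2].round(4))
E
python3 s.py; python3 b.py w2
```

```text
t 4.8333
eef_pos [ 0.4793 -0.2496  0.126 ]
tcp_rot [ 0.8725 -3.0134 -0.0079]
q [-5.4850e-01  1.6820e-01  1.5103e+00  2.0000e-04  1.4697e+00 -2.6830e+00]
force [ 0.5825 -0.0907  0.0818]
torque [ 0.019  -0.0079 -0.0311]
grip_width 0.0857
yaw y 122.29479706807892 x [-0.845 -0.534  0.003] y [-0.534  0.845  0.006] z [-0.0056  0.0036 -1.    ]
4.8333 [ 0.4793 -0.2496  0.126 ] [ 0.8725 -3.0134 -0.0079] [-0.549  0.168  1.51   0.     1.47  -2.683]
hub_key 0.93 [233. 303.] [ 0.484  -0.2622  0.008 ]
hub_key 0.89 [376. 281.] [ 0.5952 -0.2154  0.008 ]
hub_key 0.93 [ 97.  51. 193. 102.]
hub_key 0.61 [276. 407.  61.  55.]
hub_key 0.59 [294. 300.  91. 161.]
stand_floor 0.81 [304. 231. 145. 149.]
vial_a 0.66 [185. 428.] [ 0.4105 -0.2063  0.    ]
vial_a 0.7 [454. 200.  80.  61.]
[[464.0, 278.0], [466.0, 264.0], [467.0, 249.0], [469.0, 233.0]] (248, 468)
[[419.0, 222.0], [420.0, 209.0], [421.0, 196.0], [422.0, 183.0]] (197, 424)
[[413.0, 246.0], [414.0, 232.0], [415.0, 218.0], [416.0, 204.0]] (244, 413)
```

View pics/w2.png

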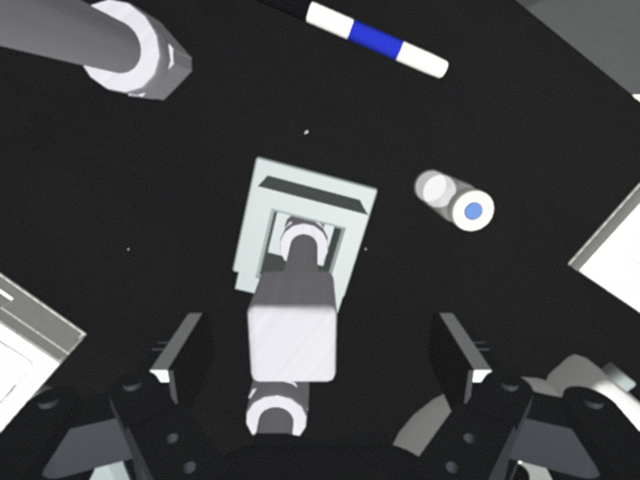

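The fingers straddle the head, but it sits left of centre at col 292 instead of 320, about 8 mm in -y. I shift over, then close.

Call:
apply_moves:
  motion: [0.07,-0.27,0,0,0,0,0,0,0,0,0,0,0,0,0,0,0,0]

```text
t: 5.43
eef_pos: [0.4835, -0.2599, 0.13]
tcp_rot: [-0.871, 3.018, -0.0]
force: [-0.5, 0.8, -0.5]
grip_width: 0.085
grasp_force: 0.0
```

Call:
apply_moves:
  motion: [0,0,0,0,0,0,0,0,0,0,0,0,0,0,0,0,0,0,0,0,0,0,0,0,0,0,0,0,0,0,0,0,0,0,0,0,0,0,0,0,0,0]
  hand: -1
  grip_force: 70

```text
t: 6.02
eef_pos: [0.4835, -0.2593, 0.13]
tcp_rot: [-0.872, 3.018, -0.0]
force: [-0.8, 0.7, 1.5]
grip_width: 0.0287
grasp_force: 69.5
```

```bash
python3 s.py
```

```text
t 6.0167
eef_pos [ 0.4835 -0.2593  0.13  ]
tcp_rot [-8.7200e-01  3.0177e+00 -3.0000e-04]
q [-5.5970e-01  1.8180e-01  1.4867e+00  2.0000e-04  1.4727e+00 -2.6931e+00]
force [-0.7681  0.7119  1.4881]
torque [ 0.1026 -0.009  -0.0343]
grip_width 0.0287
yaw y 122.23396105618673 x [-0.846 -0.533 -0.   ] y [-0.533  0.846 -0.   ] z [ 4.e-04 -1.e-04 -1.e+00]
```

Gripped at 28.7 mm. Now I lift, turn q6 towards its low end, and go past the hub for a close look.

Call:
apply_moves:
  motion: [0,0,-0.5,0,0,0,0,0,-0.9,0,0,0,0,0,-0.9,0,0,0,0,0,-1,0,0,-0.1167,0,0,-1,0,0,-0.1167,0,0,-1,0,0,-0.1167,0,0,-0.5,0,0,-0.1167,0,0,0,0,0,-0.1167,-0.5,0.02,0,0,0,0,-1,0.02,0,0,0,0]

```text
t: 6.85
eef_pos: [0.5502, -0.1195, 0.2985]
tcp_rot: [1.498, -2.724, 0.041]
force: [0.2, -0.1, -3.0]
grip_width: 0.0289
grasp_force: 69.7
```

Call:
apply_moves:
  motion: [-1,0.02,0,0,0,0,-1,0.02,0,0,0,0,-1,0.02,0,0,0,0,-1,0.02,0,0,0,0,-1,0.02,0,0,0,0,-1,0.02,0,0,0,0,-1,0.02,0,0,0,0,-1,0.02,0,0,0,0,-1,0.02,0,0,0,0,-1,0.02,0,0,0,0]

```text
t: 7.68
eef_pos: [0.7062, 0.1376, 0.2852]
tcp_rot: [1.498, -2.724, 0.04]
force: [1.0, -0.4, -1.3]
grip_width: 0.029
grasp_force: 69.6
```

Call:
apply_moves:
  motion: [-0.5,0,0,0,0,0,0,0,0,0,0,0,0,0,0,0,0,0]

```text
t: 7.93
eef_pos: [0.7139, 0.1496, 0.2836]
tcp_rot: [1.499, -2.722, 0.039]
force: [0.2, -1.1, -2.5]
grip_width: 0.029
grasp_force: 70.0
```

```bash
python3 s.py; cat > d.py <<'E'
from h import *
cap('wrist','w3')
for n,z in dict(hub_mouth=.115,nut_top=.059).items():
    for r in robot.pinpoint('wrist',n)[:3]: print(n,round(r['conf'],2),np.round(np.array(r['centre'])*[480,640]),np.round(onz('wrist',r['centre'],z),4))
print(robot.camera_params('wrist'))
E
python3 d.py
```

```text
t 7.9333
eef_pos [0.7139 0.1496 0.2836]
tcp_rot [ 1.4987 -2.7217  0.0394]
q [ 0.1689  0.7274  0.4686 -0.0382  1.9694 -2.423 ]
force [ 0.1577 -1.0637 -2.4741]
torque [0.0009 0.0219 0.0529]
grip_width 0.029
yaw y 147.685016474296 x [-0.534 -0.844  0.042] y [-0.845  0.535 -0.006] z [-0.0179 -0.0387 -0.9991]
{'intrinsics': array([[376.75156605,   0.        , 320.35737731],
       [  0.        , 376.75156605, 242.30626948],
       [  0.        ,   0.        ,   1.        ]]), 'world_to_cam': array([[-0.84358305,  0.53696714, -0.00582456,  0.52368153],
       [ 0.51548001,  0.81277089,  0.27144768, -0.53101286],
       [ 0.15049251,  0.22598622, -0.96243557,  0.28453077],
       [ 0.        ,  0.        ,  0.        ,  1.        ]])}
```

View pics/w3.png

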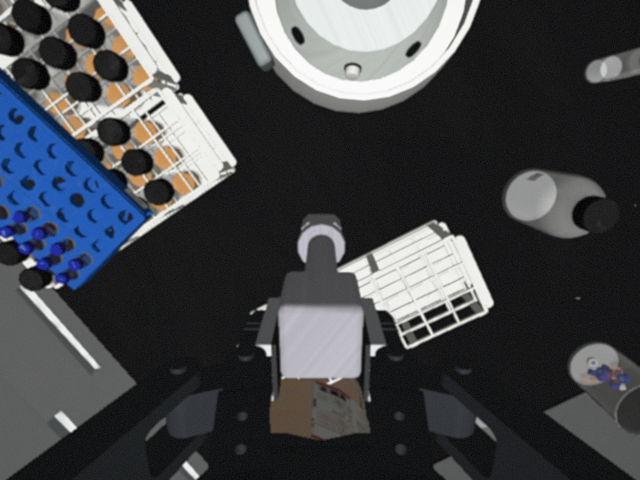

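The hub is at the top edge around (365,0): the tool went too far and is tilted by 2.4°, since rotation and lift together weren't fully reached. I level it and back up, slower.

Call:
apply_moves:
  motion: [0,0,0,-0.005,-0.04,0,0.7,0.22,-0.15,0,0,0,0.7,0.22,-0.15,0,0,0,0.7,0.22,-0.15,0,0,0,0.7,0.22,-0.15,0,0,0,0,0,0,0,0,0,0,0,0,0,0,0,0,0,0,0,0,0]

```text
t: 8.75
eef_pos: [0.6465, 0.0917, 0.3042]
tcp_rot: [-1.511, 2.75, -0.002]
force: [1.3, 0.7, -1.8]
grip_width: 0.0287
grasp_force: 70.1
```

```bash
python3 s.py; sed -i 's/w3/w4/' d.py; python3 d.py
```

```text
t 8.75
eef_pos [0.6465 0.0917 0.3042]
tcp_rot [-1.5108e+00  2.7503e+00 -2.5000e-03]
q [ 8.4300e-02  4.2450e-01  8.4550e-01  1.0000e-04  1.8676e+00 -2.4912e+00]
force [ 1.3159  0.7407 -1.8064]
torque [0.0495 0.0299 0.0108]
grip_width 0.0287
yaw y 147.56407157267483 x [-0.536 -0.844 -0.002] y [-0.844  0.536 -0.003] z [ 4.e-03  4.e-04 -1.e+00]
hub_mouth 0.62 [ 70. 330.] [ 0.5781 -0.0008  0.115 ]
hub_mouth 0.47 [234. 322.] [0.6548 0.1081 0.115 ]
nut_top 0.62 [ 77. 334.] [0.5737 0.0011 0.059 ]
{'intrinsics': array([[376.75156605,   0.        , 320.35737731],
       [  0.        , 376.75156605, 242.30626948],
       [  0.        ,   0.        ,   1.        ]]), 'world_to_cam': array([[-8.44361556e-01,  5.35773788e-01,  1.00768397e-04,
         4.95933203e-01],
       [ 5.09162757e-01,  8.02364895e-01,  3.11390211e-01,
        -4.63167043e-01],
       [ 1.66753860e-01,  2.62977230e-01, -9.50282130e-01,
         3.05799358e-01],
       [ 0.00000000e+00,  0.00000000e+00,  0.00000000e+00,
         1.00000000e+00]])}
```

View pics/w4.png

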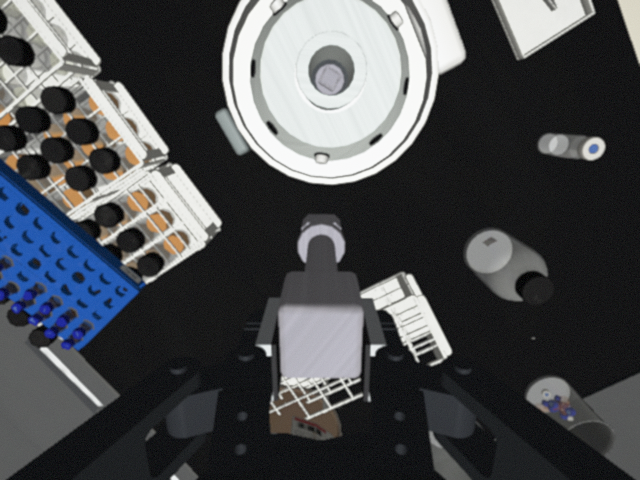

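The hub bore is at (331,70) with the nut visible inside it, and the key hangs at (322,240). I fit the rim circles and zoom in on the nut.

```bash
cat > e.py <<'E'
from h import *
from scipy.optimize import minimize
im=cv2.imread('pics/w4.png');g=cv2.GaussianBlur(cv2.cvtColor(im,cv2.COLOR_BGR2GRAY),(0,0),1.0).astype(np.float32)
a=np.linspace(0,2*np.pi,180)
def samp(c,r,z):
    P=np.array([proj('wrist',(c[0]+r*np.cos(t),c[1]+r*np.sin(t),z)) for t in a],np.float32)
    return cv2.remap(g,P[None,:,0],P[None,:,1],cv2.INTER_LINEAR)[0]
def cost(c): # bore edge: bright outside, dark inside
    return -np.minimum(samp(c,.0195,.115)-samp(c,.0165,.115),60).mean()
best=min(((cost((x,y)),x,y) for x in np.arange(.57,.60,.002) for y in np.arange(-.012,.018,.002)))
r=minimize(cost,best[1:],method='Nelder-Mead',options=dict(xatol=1e-4,initial_simplex=[best[1:],(best[1]+.002,best[2]),(best[1],best[2]+.002)]));print(best,r.x,r.fun)
v=im.copy()
for rad,z in((.018,.115),(.028,.115),(.018,.04)):
    for t in a: 
        p=proj('wrist',(r.x[0]+rad*np.cos(t),r.x[1]+rad*np.sin(t),z));cv2.circle(v,(int(round(p[0])),int(round(p[1]))),0,(0,0,255))
o=robot.get_obs();print(proj('wrist',o['eef_pos']-[0,0,.122]),proj('wrist',o['eef_pos']-[0,0,.1]),proj('wrist',o['eef_pos']+[0,0,.018]))
A=cv2.resize(im[20:120,280:380],None,fx=4,fy=4,interpolation=cv2.INTER_CUBIC)
B=cv2.resize(v[20:120,280:380],None,fx=4,fy=4,interpolation=cv2.INTER_NEAREST)
cv2.imwrite('pics/e1.png',np.hstack([A,B]))
E
python3 e.py
```

```text
Traceback (most recent call last):
  File "e.py", line 10, in <module>
    best=min(((cost((x,y)),x,y) for x in np.arange(.57,.60,.002) for y in np.arange(-.012,.018,.002)))
  File "e.py", line 10, in <genexpr>
    best=min(((cost((x,y)),x,y) for x in np.arange(.57,.60,.002) for y in np.arange(-.012,.018,.002)))
               ~~~~^^^^^^^
  File "e.py", line 9, in cost
    return -np.minimum(samp(c,.0195,.115)-samp(c,.0165,.115),60).mean()
                       ~~~~^^^^^^^^^^^^^^
  File "e.py", line 6, in samp
    P=np.array([proj('wrist',(c[0]+r*np.cos(t),c[1]+r*np.sin(t),z)) for t in a],np.float32)
                ~~~~^^^^^^^^^^^^^^^^^^^^^^^^^^^^^^^^^^^^^^^^^^^^^^^
  File "h.py", line 11, in proj
    p=robot.camera_params(c);K=np.array(p['intrinsics']);T=np.array(p['world_to_cam'])
ValueError: time passes only in moves, steps and waits
```

```bash
python3 - <<'E'
s=open('h.py').read()
s=s.replace("p=robot.camera_params(c);","p=cp(c);").replace("def ray","import functools\n@functools.lru_cache\ndef cp(c): return robot.camera_params(c)\ndef ray")
open('h.py','w').write(s)
E
python3 e.py
```

```text
(np.float32(-59.831577), np.float64(0.578), np.float64(0.0)) [ 0.5781814  -0.00070145] -59.93012619018555
[319.41175032 237.60467372] [319.33449206 247.73484493] [318.50542436 356.44294295]
```

View pics/e1.png

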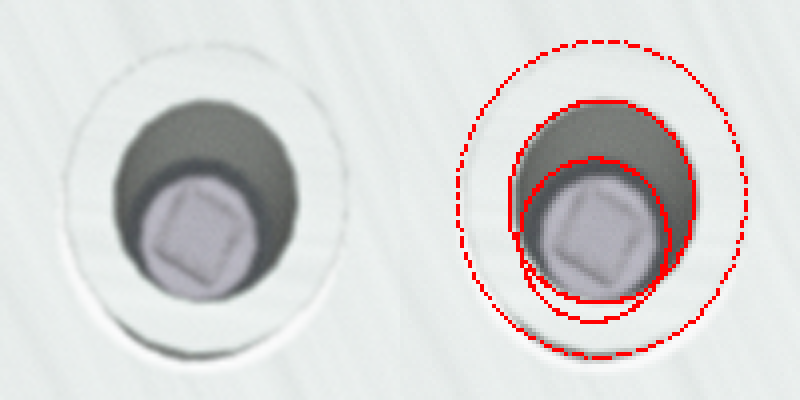

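```bash
cat > f.py <<'E'
from h import *
from scipy.spatial.transform import Rotation as R
im=cv2.imread('pics/w4.png').astype(int);o=robot.get_obs();M=R.from_rotvec(o['tcp_rot']).as_matrix();t=np.array(o['eef_pos'])
seed=im[340:350,315:325].reshape(-1,3).mean(0)
m=(np.abs(im-seed).max(2)<22).astype(np.uint8);m=cv2.morphologyEx(m,cv2.MORPH_OPEN,np.ones((3,3),np.uint8))
l=cv2.connectedComponents(m)[1];mm=(l==l[345,320]).astype(np.uint8)
cn=max(cv2.findContours(mm,0,1)[0],key=len);b=cv2.boundingRect(cn);print(b)
for z in(.014,.018,.022):
    for rc in((b[1],320),(b[1]+b[3],320),(345,b[0]),(345,b[0]+b[2])):
        print(z,((onz('wrist',(rc[0]/480,rc[1]/640),t[2]+z)-t)@M).round(4)[:2],end=' ')
    print()
# collar
for z in(-.1,-.095): print(z,[((onz('wrist',(r/480,c/640),t[2]+z)-t)@M).round(4)[:2].tolist() for r,c in((243,297),(243,346),(222,322))])
g=im[205:275,285:360].mean(2)
print('row profile col322',im[205:270:3,322].mean(1).round().astype(int).tolist());print('rows',[(r,im[r,288:356:3].mean(1).round().astype(int).tolist()) for r in(216,222,230,243)])
E
python3 f.py
```

```text
(280, 309, 82, 73)
0.014 [0.0165 0.0005] 0.014 [-0.014   0.0005] 0.014 [ 0.002 -0.014] 0.014 [0.002  0.0157] 
0.018 [0.0187 0.0005] 0.018 [-0.0108  0.0005] 0.018 [ 0.0046 -0.0135] 0.018 [0.0046 0.0152] 
0.022 [0.0208 0.0005] 0.022 [-0.0077  0.0005] 0.022 [ 0.0073 -0.013 ] 0.022 [0.0073 0.0146] 
-0.1 [[0.0034, -0.0143], [0.0034, 0.0175], [0.0174, 0.0019]]
-0.095 [[0.005, -0.014], [0.005, 0.0171], [0.0188, 0.0019]]
row profile col322 [26, 23, 21, 55, 68, 69, 88, 190, 189, 187, 94, 71, 71, 68, 69, 70, 67, 71, 69, 72, 71, 70]
rows [(216, [24, 24, 28, 26, 24, 26, 52, 66, 68, 67, 71, 71, 72, 70, 71, 70, 45, 23, 25, 25, 21, 22, 18]), (222, [24, 21, 24, 22, 26, 65, 100, 108, 69, 68, 67, 72, 70, 69, 70, 101, 90, 61, 21, 24, 21, 25, 22]), (230, [24, 19, 28, 20, 47, 83, 158, 186, 187, 186, 187, 184, 189, 187, 182, 186, 145, 77, 32, 19, 21, 24, 22]), (243, [24, 28, 24, 95, 191, 184, 192, 80, 66, 70, 66, 69, 70, 69, 72, 103, 188, 187, 189, 77, 24, 20, 14])]
```

Head top is about 30 mm square as expected; the key sits ~2.5-4 mm along tool +x in the grip. The nut's square looks turned about 31° clockwise relative to the key. I turn 30°, then go over the hub at (0.580,0.000).

Call:
apply_moves:
  motion: [0,-0.008,0,0,0,0.1,0,-0.008,0,0,0,0.1,0,-0.008,0,0,0,0.1,0,-0.008,0,0,0,0.1,0,-0.008,0,0,0,0.1,0,0,0,0,0,0,0.8,-0.4,0,0,0,0,0.8,-0.4,0,0,0,0,0.8,-0.4,0,0,0,0,0.8,-0.4,0,0,0,0]

```text
t: 9.73
eef_pos: [0.584, 0.0038, 0.3029]
tcp_rot: [-0.756, 3.047, -0.001]
force: [0.7, -0.2, -1.3]
grip_width: 0.0287
grasp_force: 70.2
```

Call:
apply_moves:
  motion: [0,0,0,0,0,0,0,0,0,0,0,0,0,0,0,0,0,0]

```text
t: 9.98
eef_pos: [0.5849, 0.0047, 0.3033]
tcp_rot: [-0.752, 3.047, -0.0]
force: [0.9, 0.4, -2.0]
grip_width: 0.0289
grasp_force: 70.2
```

```bash
cat >> s.py <<'E'
import sys
if len(sys.argv)>2:
    d=np.array([float(sys.argv[1]),float(sys.argv[2]),0])-np.array(o['eef_pos']);print('units to target',((M.T@d)/.03).round(3))
w=np.cross(M[:,2],[0,0,-1]);print('level turn units',(M.T@w/1.0472).round(4))
E
python3 s.py .5822 .0008
```

```text
t 9.9833
eef_pos [0.5849 0.0047 0.3033]
tcp_rot [-7.5230e-01  3.0471e+00 -4.0000e-04]
q [-5.5400e-02  2.1670e-01  1.1005e+00  7.0000e-04  1.8214e+00 -2.1102e+00]
force [ 0.8638  0.3536 -1.9506]
torque [-0.0009 -0.0706  0.0244]
grip_width 0.0289
yaw y 117.73577298111766 x [-0.885 -0.465 -0.003] y [-0.465  0.885 -0.001] z [ 3.e-03  5.e-04 -1.e+00]
units to target [ 0.169 -0.062 10.11 ]
level turn units [-0.001   0.0028  0.    ]
```

Call:
apply_moves:
  motion: [0.17,-0.06,0,0,0,0,0,0,0.5,0,0,0,0,0,0.6,0,0,0,0,0,0.6,0,0,0,0,0,0.3,0,0,0,0,0,0,0,0,0,0,0,0,0,0,0]

```text
t: 10.57
eef_pos: [0.5811, 0.0006, 0.2434]
tcp_rot: [-0.751, 3.048, -0.001]
force: [-0.4, 0.1, -1.1]
grip_width: 0.0292
grasp_force: 70.2
```

```bash
python3 s.py .5822 .0008; python3 - <<'E'
from h import *
im=cap('wrist','w5')
cv2.imwrite('pics/w5c.png',cv2.resize(im[130:430,200:440,::-1],None,fx=2,fy=2))
E
```

```text
t 10.5667
eef_pos [0.5811 0.0006 0.2434]
tcp_rot [-7.5060e-01  3.0483e+00 -6.0000e-04]
q [-6.2600e-02  2.0940e-01  1.2271e+00  3.0000e-04  1.7029e+00 -2.1162e+00]
force [-0.3949  0.1041 -1.1363]
torque [ 0.0039 -0.0766 -0.021 ]
grip_width 0.0292
yaw y 117.66697092917374 x [-0.886 -0.464 -0.002] y [-0.464  0.886 -0.001] z [ 2.3e-03  2.0e-04 -1.0e+00]
units to target [-1.700e-02 -4.000e-03  8.113e+00]
level turn units [-0.0009  0.002   0.    ]
```

View pics/w5c.png

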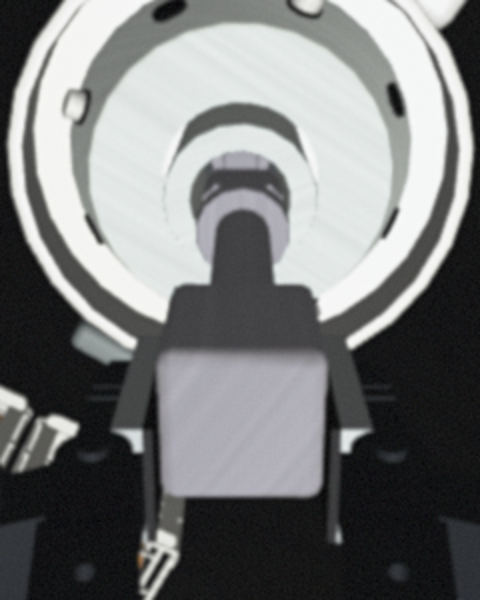

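The key's collar (cols 196-290) is centred in the bore mouth (191-290). I descend gently.

Call:
apply_moves:
  motion: [0,0,0.2,0,0,0,0,0,0.2,0,0,0,0,0,0.2,0,0,0,0,0,0,0,0,0]

```text
t: 10.95
eef_pos: [0.5806, 0.0003, 0.2236]
tcp_rot: [-0.75, 3.05, 0.0]
force: [-0.6, -0.4, -2.4]
grip_width: 0.0292
grasp_force: 70.2
```

```bash
python3 s.py .5822 .0008
```

```text
t 10.95
eef_pos [5.806e-01 3.000e-04 2.236e-01]
tcp_rot [-7.4960e-01  3.0504e+00  3.0000e-04]
q [-6.3200e-02  2.1470e-01  1.2602e+00  3.0000e-04  1.6663e+00 -2.1159e+00]
force [-0.5916 -0.3582 -2.4391]
torque [ 0.0408 -0.0154 -0.0276]
grip_width 0.0292
yaw y 117.61309667321436 x [-0.886 -0.463 -0.   ] y [-0.463  0.886  0.   ] z [ 4.e-04  3.e-04 -1.e+00]
units to target [-0.052 -0.012  7.453]
level turn units [0.0001 0.0004 0.    ]
```

Call:
apply_moves:
  motion: [0,0,0.3,0,0,0,0,0,0.3,0,0,0,0,0,0.3,0,0,0,0,0,0.3,0,0,0,0,0,0,0,0,0]

```text
t: 11.37
eef_pos: [0.5802, 0.0004, 0.1862]
tcp_rot: [0.749, -3.049, -0.001]
force: [0.5, 0.1, -2.5]
grip_width: 0.0286
grasp_force: 70.2
```

Call:
apply_moves:
  motion: [0,0,0.1,0,0,0,0,0,0.1,0,0,0,0,0,0.05,0,0,0,0,0,0,0,0,0]

```text
t: 11.7
eef_pos: [0.5812, 0.0003, 0.1817]
tcp_rot: [-0.749, 3.048, -0.001]
force: [-1.4, -1.0, -3.0]
grip_width: 0.0287
grasp_force: 70.2
```

Call:
apply_moves:
  motion: [0,0,0.1,0,0,0,0,0,0.1,0,0,0,0,0,0.05,0,0,0,0,0,0,0,0,0]

```text
t: 12.03
eef_pos: [0.581, 0.0004, 0.1737]
tcp_rot: [-0.749, 3.049, -0.0]
force: [-0.2, 0.4, -1.7]
grip_width: 0.0289
grasp_force: 70.2
```

Call:
apply_moves:
  motion: [0,0,0.15,0,0,0,0,0,0.15,0,0,0,0,0,0.1,0,0,0,0,0,0,0,0,0]

```text
t: 12.37
eef_pos: [0.5808, 0.0004, 0.1611]
tcp_rot: [-0.75, 3.05, -0.0]
force: [-0.7, -0.0, -2.3]
grip_width: 0.0288
grasp_force: 70.2
```

Call:
apply_moves:
  motion: [0,0,0.04,0,0,0,0,0,0.03,0,0,0,0,0,0,0,0,0]

```text
t: 12.62
eef_pos: [0.5813, 0.0003, 0.1602]
tcp_rot: [-0.749, 3.048, -0.001]
force: [0.8, 0.2, -2.0]
grip_width: 0.029
grasp_force: 70.2
```

```bash
python3 s.py
```

```text
t 12.6167
eef_pos [5.813e-01 3.000e-04 1.602e-01]
tcp_rot [-7.4910e-01  3.0481e+00 -9.0000e-04]
q [-6.3100e-02  2.4640e-01  1.3504e+00  3.0000e-04  1.5420e+00 -2.1159e+00]
force [ 0.7586  0.2115 -1.9944]
torque [ 0.0278 -0.0516  0.0303]
grip_width 0.029
yaw y 117.61583032743934 x [-0.886 -0.464 -0.003] y [-0.464  0.886 -0.001] z [ 2.8e-03  1.0e-04 -1.0e+00]
level turn units [-0.0011  0.0024  0.    ]
```

Seated on the nut with no contact force. Now I turn clockwise.

Call:
apply_moves:
  motion: [0,-0.009,-0.002,0,0,0.11,0,-0.009,-0.002,0,0,0.11,0,-0.009,-0.002,0,0,0.11,0,-0.009,-0.002,0,0,0.11,0,-0.009,-0.002,0,0,0.11]

```text
t: 13.03
eef_pos: [0.5821, -0.002, 0.1609]
tcp_rot: [0.157, 3.133, -0.003]
force: [2.0, -3.7, -2.2]
grip_width: 0.029
grasp_force: 70.2
```

```bash
python3 s.py
```

```text
t 13.0333
eef_pos [ 0.5821 -0.002   0.1609]
tcp_rot [ 1.5660e-01  3.1332e+00 -2.9000e-03]
q [-0.066   0.247   1.3483 -0.0018  1.5418 -1.5368]
force [ 2.0426 -3.7044 -2.1868]
torque [-1.0269 -0.3934  0.296 ]
grip_width 0.029
yaw y 84.27642208894055 x [-0.995  0.1   -0.005] y [ 0.1    0.995 -0.002] z [ 0.0044 -0.0021 -1.    ]
level turn units [-0.0016  0.0044  0.    ]
```

Torque shows the nut is being driven and forces are small. Continuing.

Call:
apply_moves:
  motion: [0,-0.009,-0.002,0,0,0.11,0,-0.009,-0.002,0,0,0.11,0,-0.009,-0.002,0,0,0.11,0,-0.009,-0.002,0,0,0.11,0,-0.009,-0.002,0,0,0.11,0,-0.009,-0.002,0,0,0.11,0,-0.009,-0.002,0,0,0.11,0,-0.009,-0.002,0,0,0.11]

```text
t: 13.7
eef_pos: [0.5802, -0.0047, 0.1614]
tcp_rot: [1.535, 2.737, -0.004]
force: [-3.0, -5.3, -0.2]
grip_width: 0.0297
grasp_force: 70.6
```

```bash
python3 s.py
```

```text
t 13.7
eef_pos [ 0.5802 -0.0047  0.1614]
tcp_rot [ 1.5348  2.7371 -0.0039]
q [-0.07    0.2435  1.3512 -0.0038  1.5448 -0.6186]
force [-3.022  -5.2946 -0.234 ]
torque [-1.8105  0.8972  0.193 ]
grip_width 0.0297
yaw y 31.4384062139616 x [-0.522  0.853 -0.004] y [ 0.853  0.522 -0.   ] z [ 0.0018 -0.0039 -1.    ]
level turn units [-0.0005  0.0041  0.    ]
```

Call:
apply_moves:
  motion: [-0.01,-0.02,-0.002,0,0,0.11,0,-0.011,-0.002,0,0,0.11,0,-0.011,-0.002,0,0,0.11,0,-0.011,-0.002,0,0,0.11,0,-0.011,-0.002,0,0,0.11,0,-0.011,-0.002,0,0,0.11,0,-0.011,-0.002,0,0,0.11,0,-0.011,-0.002,0,0,0.11,0,-0.011,-0.002,0,0,0.11,0,-0.011,-0.002,0,0,0.11]

```text
t: 14.53
eef_pos: [0.5763, -0.0044, 0.1621]
tcp_rot: [2.779, 1.461, -0.002]
force: [-7.2, -3.9, 3.0]
grip_width: 0.0286
grasp_force: 71.0
```

```bash
python3 s.py
```

```text
t 14.5333
eef_pos [ 0.5763 -0.0044  0.1621]
tcp_rot [ 2.7792e+00  1.4611e+00 -2.4000e-03]
q [-0.0707  0.2338  1.3612 -0.0022  1.5469  0.5321]
force [-7.1583 -3.861   3.0383]
torque [-0.9449  1.8233  0.3101]
grip_width 0.0286
yaw y -34.53556037204758 x [ 0.567  0.824 -0.002] y [ 0.824 -0.567  0.001] z [-5.0e-04 -2.2e-03 -1.0e+00]
level turn units [0.0008 0.002  0.    ]
```

Call:
apply_moves:
  motion: [-0.02,-0.02,-0.002,0,0,0.11,-0.01,-0.013,-0.002,0,0,0.11,-0.01,-0.013,-0.002,0,0,0.11,0,-0.013,-0.002,0,0,0.11,0,-0.013,-0.002,0,0,0.11,0,-0.013,-0.002,0,0,0.11,0,-0.013,-0.002,0,0,0.11,0,-0.013,-0.002,0,0,0.11,0,-0.013,-0.002,0,0,0.11,0,-0.013,-0.002,0,0,0.11]

```text
t: 15.37
eef_pos: [0.5742, -0.0007, 0.1628]
tcp_rot: [-3.128, 0.287, -0.002]
force: [-5.0, 0.5, 2.5]
grip_width: 0.0285
grasp_force: 70.8
```

```bash
python3 s.py
```

```text
t 15.3667
eef_pos [ 0.5742 -0.0007  0.1628]
tcp_rot [-3.1283e+00  2.8710e-01 -1.7000e-03]
q [-6.5700e-02  2.2640e-01  1.3683e+00  2.0000e-04  1.5457e+00  1.6881e+00]
force [-4.9559  0.5201  2.5021]
torque [0.041  1.2532 0.1897]
grip_width 0.0285
yaw y -100.48679835922648 x [ 0.983 -0.182  0.001] y [-0.182 -0.983 -0.   ] z [ 1.1e-03  1.0e-04 -1.0e+00]
level turn units [-0.0003 -0.001   0.    ]
```

Call:
apply_moves:
  motion: [-0.01,-0.013,-0.002,0,0,0.11,-0.01,-0.013,-0.002,0,0,0.11,0,-0.013,-0.002,0,0,0.11,0,-0.013,-0.002,0,0,0.11,0,-0.013,-0.002,0,0,0.11,0,-0.013,-0.002,0,0,0.11,0,-0.013,-0.002,0,0,0.11,0,-0.013,-0.002,0,0,0.11,0,0,0,0,0,0]

```text
t: 16.12
eef_pos: [0.576, 0.0022, 0.1634]
tcp_rot: [-2.674, 1.645, -0.004]
force: [-1.9, 0.5, 1.7]
grip_width: 0.0292
grasp_force: 70.8
```

```bash
python3 s.py
```

```text
t 16.1167
eef_pos [0.576  0.0022 0.1634]
tcp_rot [-2.6739  1.6446 -0.0039]
q [-6.0700e-02  2.2930e-01  1.3638e+00  9.0000e-04  1.5452e+00  2.6129e+00]
force [-1.8514  0.4708  1.7462]
torque [0.3825 0.4509 0.0514]
grip_width 0.0292
yaw y -153.1868974969859 x [ 0.451 -0.892  0.001] y [-0.892 -0.451 -0.003] z [ 3.4e-03  7.0e-04 -1.0e+00]
level turn units [-0.0032 -0.0008  0.    ]
```

Tool turned 271° in total. I regrip: open fully (85 mm clears the head's diagonal), turn back 180°, and close again.

Call:
apply_moves:
  motion: [0,0,0,0,0,0,0,0,0,0,0,0,0,0,0,0,0,0,0,0,0,0,0,0,0,0,0,0,0,0,0,0,0,0,0,0,0,0,0,0,0,0]
  hand: 1

```text
t: 16.7
eef_pos: [0.576, 0.0018, 0.1627]
tcp_rot: [-2.678, 1.64, -0.004]
force: [-0.2, -0.5, 0.4]
grip_width: 0.0851
grasp_force: 0.0
```

```bash
python3 s.py .578 -.001
```

```text
t 16.7
eef_pos [0.576  0.0018 0.1627]
tcp_rot [-2.6777  1.6399 -0.0039]
q [-6.1100e-02  2.3000e-01  1.3644e+00  3.0000e-04  1.5442e+00  2.6087e+00]
force [-0.1617 -0.5397  0.4243]
torque [ 0.0133 -0.0031  0.0113]
grip_width 0.0851
yaw y -152.9676212807566 x [ 0.454 -0.891  0.001] y [-0.891 -0.454 -0.003] z [ 3.e-03  1.e-04 -1.e+00]
units to target [ 1.070e-01 -3.000e-03  5.424e+00]
level turn units [-0.0026 -0.0012  0.    ]
```

Call:
apply_moves:
  motion: [0.1,0,0,0,0,0,0,0,0,0,0,-0.115,0,0,0,0,0,-0.115,0,0,0,0,0,-0.115,0,0,0,0,0,-0.115,0,0,0,0,0,-0.115,0,0,0,0,0,-0.115,0,0,0,0,0,-0.115,0,0,0,0,0,-0.115,0,0,0,0,0,-0.115]

```text
t: 17.53
eef_pos: [0.5774, -0.001, 0.1627]
tcp_rot: [-3.141, 0.015, -0.005]
force: [-0.4, -0.3, -0.2]
grip_width: 0.0854
grasp_force: 0.0
```

Call:
apply_moves:
  motion: [0,0,0,0,0,-0.115,0,0,0,0,0,-0.115,0,0,0,0,0,-0.115,0,0,0,0,0,-0.115,0,0,0,0,0,-0.115,0,0,0,0,0,-0.115,0,0,0,0,0,-0.115,0,0,0,0,0,-0.115,0,0,0,0,0,-0.115,0,0,0,0,0,-0.115]

```text
t: 18.37
eef_pos: [0.5774, -0.001, 0.1627]
tcp_rot: [2.596, 1.766, 0.004]
force: [-0.1, 0.4, -0.5]
grip_width: 0.0855
grasp_force: 0.0
```

Call:
apply_moves:
  motion: [0,0,0,0,0,-0.115,0,0,0,0,0,-0.115,0,0,0,0,0,-0.115,0,0,0,0,0,-0.115,0,0,0,0,0,-0.115,0,0,0,0,0,-0.115,0,0,0,0,0,-0.115,0,0,0,0,0,0,0,0,0,0,0,0]

```text
t: 19.12
eef_pos: [0.5774, -0.001, 0.1627]
tcp_rot: [1.659, 2.665, 0.003]
force: [0.6, -0.2, 0.6]
grip_width: 0.0854
grasp_force: 0.0
```

```bash
python3 s.py .578 -.001; python3 - <<'E'
from h import *
im=cap('wrist','w6')
cv2.imwrite('pics/w6c.png',cv2.resize(im[130:430,140:500,::-1],None,fx=2,fy=2))
E
```

```text
t 19.1167
eef_pos [ 0.5774 -0.001   0.1627]
tcp_rot [1.6587e+00 2.6652e+00 2.5000e-03]
q [-6.5800e-02  2.3390e-01  1.3599e+00  3.0000e-04  1.5449e+00 -5.2320e-01]
force [ 0.5932 -0.1762  0.5984]
torque [ 0.0764 -0.0416 -0.0124]
grip_width 0.0854
yaw y 26.20756693932125 x [-0.442  0.897 -0.001] y [0.897 0.442 0.003] z [ 2.9e-03  1.0e-04 -1.0e+00]
units to target [-3.000e-03  4.000e-03  5.423e+00]
level turn units [0.0025 0.0012 0.    ]
```

View pics/w6c.png

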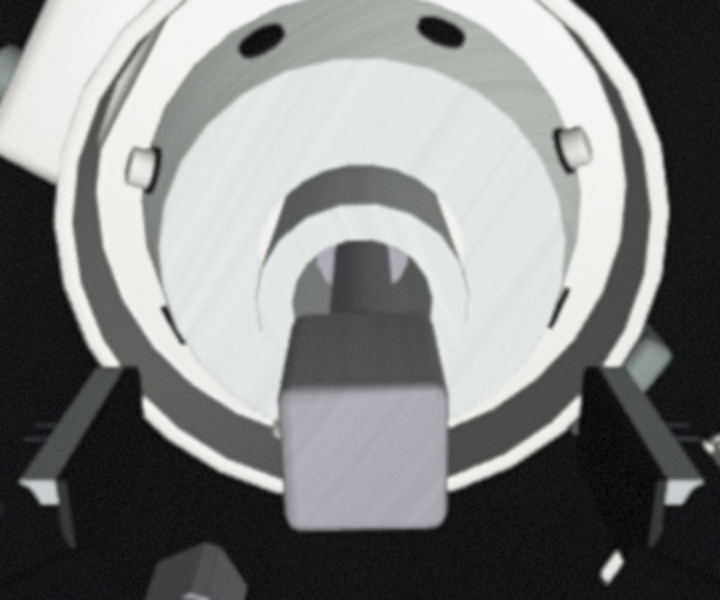

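The key stands upright in the hub, its head square and centred between the fingers. I close and turn on.

Call:
apply_moves:
  motion: [0,0,0,0,0,0,0,0,0,0,0,0,0,0,0,0,0,0,0,0,0,0,0,0,0,0,0,0,0,0,0,0,0,0,0,0,0,0,0,0,0,0]
  hand: -1
  grip_force: 70

```text
t: 19.75
eef_pos: [0.5773, -0.0008, 0.1626]
tcp_rot: [1.654, 2.668, 0.003]
force: [0.2, 0.6, -0.6]
grip_width: 0.0289
grasp_force: 69.9
```

Call:
apply_moves:
  motion: [0,0,-0.002,0,0,0.11,0,0,-0.002,0,0,0.11,0,0,-0.002,0,0,0.11,0,0,-0.002,0,0,0.11,0,0,-0.002,0,0,0.11,0,0,-0.002,0,0,0.11,0,0,-0.002,0,0,0.11,0,0,-0.002,0,0,0.11]

```text
t: 20.42
eef_pos: [0.5778, -0.0009, 0.1632]
tcp_rot: [2.672, 1.647, 0.006]
force: [1.9, -0.9, -2.8]
grip_width: 0.0288
grasp_force: 69.9
```

```bash
python3 s.py
```

```text
t 20.4167
eef_pos [ 0.5778 -0.0009  0.1632]
tcp_rot [2.6722 1.6473 0.0056]
q [-6.5500e-02  2.3360e-01  1.3592e+00  1.0000e-04  1.5444e+00  4.0050e-01]
force [ 1.9236 -0.9019 -2.8292]
torque [-0.1639 -0.6986  0.2777]
grip_width 0.0288
yaw y -26.6979134848381 x [0.449 0.893 0.002] y [ 0.893 -0.449  0.004] z [ 4.3e-03 -2.0e-04 -1.0e+00]
level turn units [ 0.0038 -0.0017  0.    ]
```

Call:
apply_moves:
  motion: [0,0,-0.002,0,0,0.11,0,0,-0.002,0,0,0.11,0,0,-0.002,0,0,0.11,0,0,-0.002,0,0,0.11,0,0,-0.002,0,0,0.11,0,0,-0.002,0,0,0.11,0,0,-0.002,0,0,0.11,0,0,-0.002,0,0,0.11,0,0,-0.002,0,0,0.11,0,0,0,0,0,0]

```text
t: 21.25
eef_pos: [0.5778, -0.0014, 0.1639]
tcp_rot: [3.138, 0.109, 0.007]
force: [2.7, -2.1, -1.5]
grip_width: 0.029
grasp_force: 69.8
```

```bash
python3 s.py
```

```text
t 21.25
eef_pos [ 0.5778 -0.0014  0.1639]
tcp_rot [3.1384 0.1086 0.0071]
q [-6.5900e-02  2.3320e-01  1.3584e+00 -8.0000e-04  1.5454e+00  1.4357e+00]
force [ 2.6741 -2.0505 -1.5288]
torque [-0.7492 -0.8134  0.0996]
grip_width 0.029
yaw y -86.0359400512802 x [0.998 0.069 0.004] y [ 0.069 -0.998  0.001] z [ 0.0046 -0.0011 -1.    ]
level turn units [ 0.0014 -0.0043  0.    ]
```

The tool turned about 383° on the nut in total; with play that leaves roughly one full turn. I back off a few degrees inside the play, lift out straight and head for the stand.

Call:
apply_moves:
  motion: [0,0,0,0,0,-0.06,0,0,-0.15,0,0,0,0,0,-0.3,0,0,0,0,0,-0.6,0,0,0,0,0,-0.7,0,0,0,0,0,-0.8,0,0,0,0,0,-0.8,0,0,0,0,0,-0.8,0,0,0,0,0,-0.4,0,0,0,0,0,0,0,0,0]

```text
t: 22.08
eef_pos: [0.5774, -0.0007, 0.3037]
tcp_rot: [3.134, 0.215, 0.012]
force: [0.4, 0.0, -1.5]
grip_width: 0.0294
grasp_force: 70.2
```

```bash
python3 s.py .39 -.265
```

```text
t 22.0833
eef_pos [ 0.5774 -0.0007  0.3037]
tcp_rot [3.1338 0.2152 0.0125]
q [-6.5400e-02  1.9100e-01  1.1292e+00  7.0000e-04  1.8135e+00  1.3685e+00]
force [ 0.4397  0.0334 -1.517 ]
torque [ 0.076  -0.0241  0.0158]
grip_width 0.0294
yaw y -82.14365432161433 x [0.991 0.137 0.008] y [ 0.137 -0.991  0.001] z [ 7.9e-03  1.0e-04 -1.0e+00]
units to target [-7.473  7.865 10.072]
level turn units [ 0.0009 -0.0075  0.    ]
```

Clear of the hub. Now to a viewpoint beside the stand.

Call:
apply_moves:
  motion: [0,0,0,0,-0.006,0,-0.75,0.79,0,0,0,0,-0.75,0.79,0,0,0,0,-0.75,0.79,0,0,0,0,-0.75,0.79,0,0,0,0,-0.75,0.79,0,0,0,0,-0.75,0.79,0,0,0,0,-0.75,0.79,0,0,0,0,-0.75,0.79,0,0,0,0,-0.75,0.79,0,0,0,0]

```text
t: 22.92
eef_pos: [0.4037, -0.2403, 0.2985]
tcp_rot: [-3.132, -0.215, 0.011]
force: [0.7, 0.4, -2.5]
grip_width: 0.0292
grasp_force: 70.2
```

Call:
apply_moves:
  motion: [-0.75,0.79,0,0,0,0,0,0,0,0,0,0,0,0,0,0,0,0,0,0,0,0,0,0]

```text
t: 23.25
eef_pos: [0.386, -0.2658, 0.2994]
tcp_rot: [-3.132, -0.214, 0.009]
force: [-1.1, 1.2, -1.1]
grip_width: 0.0285
grasp_force: 70.2
```

```bash
python3 s.py; cat > g.py <<'E'
from h import *
from scipy.spatial.transform import Rotation as R
from scipy.optimize import minimize
import pickle
o=robot.get_obs();M=R.from_rotvec(o['tcp_rot']).as_matrix();t=np.array(o['eef_pos'])
im=cap('wrist','w7')[:,:,::-1]; g=cv2.GaussianBlur(cv2.cvtColor(np.ascontiguousarray(im),cv2.COLOR_BGR2GRAY),(0,0),1.)
for r in robot.pinpoint('wrist','stand_floor')[:2]: print('pin',round(r['conf'],2),onz('wrist',r['centre'],.008).round(4))
mask=(g>85).astype(np.uint8); mask=cv2.morphologyEx(mask,cv2.MORPH_CLOSE,np.ones((15,15),np.uint8))
p0=proj('wrist',(.481,-.261,.05)).round().astype(int);print('expected px',p0)
l=cv2.connectedComponents(mask)[1]; lab=l[p0[1]-3:p0[1]+4,p0[0]-3:p0[0]+4].max(); m=(l==lab).astype(np.uint8)
ys,xs=np.where(m);print('blob',xs.min(),xs.max(),ys.min(),ys.max(),m.sum())
def sq(x,y,a,s,z): return [np.array([x,y,0])+[s*(np.cos(a)*u-np.sin(a)*v),s*(np.sin(a)*u+np.cos(a)*v),z] for u,v in((1,1),(-1,1),(-1,-1),(1,-1))]
def sil(p):
    h=np.zeros((480,640),np.uint8)
    pts=np.array([proj('wrist',q) for q in sq(*p,.042,0)+sq(*p,.042,.008)+sq(*p,.032,.05)])
    # foot and block hulls
    for A in(pts[:8],np.vstack([pts[8:],[proj('wrist',q) for q in sq(*p,.032,.008)]])):
        cv2.fillConvexPoly(h,(cv2.convexHull(A.astype(np.float32))*16).round().astype(np.int32),1,shift=4)
    return h
def cost(p):
    h=sil(p); return 1-(h&m).sum()/((h|m).sum())
b=min((minimize(cost,(.481,-.261,a),method='Nelder-Mead',options=dict(initial_simplex=[(.481,-.261,a),(.489,-.261,a),(.481,-.253,a),(.481,-.261,a+.2)])) for a in(.3,.6,.9,1.2)),key=lambda r:r.fun)
print('stand',b.x.round(4),b.fun)
# key in hand: head top
im=im.astype(int);seed=im[340:350,315:325].reshape(-1,3).mean(0)
k=(np.abs(im-seed).max(2)<22).astype(np.uint8);k=cv2.morphologyEx(k,cv2.MORPH_OPEN,np.ones((3,3),np.uint8))
l=cv2.connectedComponents(k)[1];kk=(l==l[345,320]).astype(np.uint8);bx=cv2.boundingRect(kk);print(bx)
c=[((onz('wrist',(r/480,q/640),t[2]+.018)-t)@M).round(4)[:2].tolist() for r,q in((bx[1],320),(bx[1]+bx[3],320),(345,bx[0]),(345,bx[0]+bx[2]))];print(c)
E
python3 g.py
```

```text
t 23.25
eef_pos [ 0.386  -0.2658  0.2994]
tcp_rot [-3.1323 -0.2136  0.0085]
q [-0.6805 -0.1098  1.4468 -0.0023  1.8098  0.7536]
force [-1.1399  1.159  -1.0704]
torque [0.0307 0.0234 0.0118]
grip_width 0.0285
yaw y -82.19702315225467 x [ 0.991  0.136 -0.005] y [ 0.136 -0.991 -0.002] z [-0.0055  0.0016 -1.    ]
level turn units [-0.0022  0.005   0.    ]
pin 0.73 [ 0.4818 -0.2606  0.008 ]
expected px [331 101]
blob 284 374 54 149 6747
stand [ 0.4804 -0.2617  0.3007] 0.023306311522871992
(280, 325, 78, 69)
[[0.0124, -0.0011], [-0.0166, -0.0011], [0.0044, -0.0152], [0.0045, 0.0122]]
```

The stand fits at (0.4804,-0.2617) (overlap 0.98), agreeing with the network. The key's offset in the grip puts the TCP target at (0.4827,-0.2629).

Call:
apply_moves:
  motion: [0,0,0,-0.002,0.005,0,0.8,0.085,0,0,0,0,0.8,0.085,0,0,0,0,0.8,0.085,0,0,0,0,0.8,0.085,0,0,0,0,0,0,0.8,0,0,0,0,0,0.8,0,0,0,0,0,0.8,0,0,0,0,0,0,0,0,0,0,0,0,0,0,0]

```text
t: 24.18
eef_pos: [0.4827, -0.2625, 0.2283]
tcp_rot: [3.134, 0.216, -0.0]
force: [-0.2, -0.5, -1.5]
grip_width: 0.029
grasp_force: 70.0
```

```bash
python3 s.py .4827 -.2629
```

```text
t 24.1833
eef_pos [ 0.4827 -0.2625  0.2283]
tcp_rot [ 3.1337e+00  2.1580e-01 -5.0000e-04]
q [-5.6500e-01  1.2560e-01  1.3504e+00 -5.0000e-04  1.6655e+00  8.6820e-01]
force [-0.2197 -0.4832 -1.5279]
torque [ 0.0364 -0.0511  0.006 ]
grip_width 0.029
yaw y -82.12272207857919 x [ 0.991  0.137 -0.   ] y [ 0.137 -0.991  0.   ] z [-3.e-04 -5.e-04 -1.e+00]
units to target [-0.     0.009  7.611]
level turn units [0.0004 0.0003 0.    ]
```

Call:
apply_moves:
  motion: [0,0,0.5,0,0,0,0,0,0.6,0,0,0,0,0,0.5,0,0,0,0,0,0.3,0,0,0,0,0,0.2,0,0,0,0,0,0,0,0,0]

```text
t: 24.68
eef_pos: [0.4831, -0.2635, 0.1664]
tcp_rot: [3.132, 0.214, 0.003]
force: [-0.6, 0.6, -1.3]
grip_width: 0.0288
grasp_force: 70.3
```

Call:
apply_moves:
  motion: [0,0,0.3,0,0,0,0,0,0.3,0,0,0,0,0,0.2,0,0,0,0,0,0,0,0,0]

```text
t: 25.02
eef_pos: [0.4824, -0.2632, 0.1404]
tcp_rot: [3.134, 0.214, -0.001]
force: [-0.3, 0.2, -2.4]
grip_width: 0.0288
grasp_force: 70.3
```

In the pocket without contact. Last 10 mm, in small steps.

Call:
apply_moves:
  motion: [0,0,0.12,0,0,0,0,0,0.08,0,0,0,0,0,0.05,0,0,0,0,0,0,0,0,0]

```text
t: 25.35
eef_pos: [0.483, -0.2636, 0.1345]
tcp_rot: [3.132, 0.214, 0.003]
force: [-0.5, -0.2, -2.7]
grip_width: 0.0291
grasp_force: 70.3
```

Call:
apply_moves:
  motion: [0,0,0.03,0,0,0,0,0,0.03,0,0,0,0,0,0,0,0,0]

```text
t: 25.6
eef_pos: [0.4831, -0.2636, 0.1329]
tcp_rot: [3.132, 0.214, 0.003]
force: [0.1, 0.4, -2.0]
grip_width: 0.029
grasp_force: 70.3
```

Call:
apply_moves:
  motion: [0,0,0.03,0,0,0,0,0,0.03,0,0,0,0,0,0,0,0,0]

```text
t: 25.85
eef_pos: [0.483, -0.2636, 0.1309]
tcp_rot: [3.132, 0.214, 0.003]
force: [0.2, 0.5, -2.3]
grip_width: 0.0291
grasp_force: 70.3
```

Call:
apply_moves:
  motion: [0,0,0.03,0,0,0,0,0,0,0,0,0]

```text
t: 26.02
eef_pos: [0.483, -0.2636, 0.1301]
tcp_rot: [3.132, 0.214, 0.003]
force: [-0.1, 0.8, -1.7]
grip_width: 0.029
grasp_force: 70.3
```

Call:
apply_moves:
  motion: [0,0,0.04,0,0,0,0,0,0,0,0,0,0,0,0,0,0,0]

```text
t: 26.27
eef_pos: [0.4833, -0.2637, 0.1296]
tcp_rot: [3.132, 0.214, 0.004]
force: [-0.5, 1.0, 1.2]
grip_width: 0.0295
grasp_force: 70.6
```

Call:
apply_moves:
  motion: [0,0,0.04,0,0,0,0,0,0,0,0,0,0,0,0,0,0,0]

```text
t: 26.52
eef_pos: [0.4836, -0.2638, 0.1295]
tcp_rot: [3.131, 0.214, 0.006]
force: [-1.3, 2.5, 7.3]
grip_width: 0.0293
grasp_force: 71.5
```

The key is on the pocket floor (force rose to +7 N at TCP z 0.1295, against 0.130 at pick-up). I release and withdraw upward.

Call:
apply_moves:
  motion: [0,0,-0.04,0,0,0,0,0,0,0,0,0]

```text
t: 26.68
eef_pos: [0.4833, -0.2637, 0.1296]
tcp_rot: [3.132, 0.214, 0.005]
force: [-1.0, 0.6, 3.5]
grip_width: 0.0291
grasp_force: 70.9
```

Call:
apply_moves:
  motion: [0,0,0,0,0,0,0,0,0,0,0,0,0,0,0,0,0,0,0,0,0,0,0,0,0,0,0,0,0,0,0,0,0,0,0,0,0,0,0,0,0,0,0,0,0,0,0,0]
  hand: 1

```text
t: 27.35
eef_pos: [0.4831, -0.2636, 0.129]
tcp_rot: [3.132, 0.214, 0.003]
force: [0.2, 0.7, 0.6]
grip_width: 0.0851
grasp_force: 0.0
```

Call:
apply_moves:
  motion: [0,0,-0.3,0,0,0,0,0,-0.7,0,0,0,0,0,-0.8,0,0,0,0,0,-0.8,0,0,0,0,0,-0.8,0,0,0,0,0,-0.8,0,0,0,-0.5,0,-0.5,0,0,0,-0.9,0,0,0,0,0,0,0,0,0,0,0,0,0,0,0,0,0]

```text
t: 28.18
eef_pos: [0.4407, -0.2693, 0.2712]
tcp_rot: [3.131, 0.212, 0.005]
force: [0.6, -0.7, 0.2]
grip_width: 0.0854
grasp_force: 0.0
```

```bash
python3 s.py; cat > k.py <<'E'
from h import *
Z=dict(hub_key=.008,vial_a=0,bottle=0,pen=.008)
for c in('scene','wrist'):
    im=cap(c,c+'9')
    for n,z in Z.items():
        for r in robot.pinpoint(c,n)[:3]: print(c,n,round(r['conf'],2),np.round(onz(c,r['centre'],z),3))
im=im[:,:,::-1].astype(int);p=proj('wrist',(.4815,-.262,.148)).round().astype(int)
s=im[p[1]-3:p[1]+4,p[0]-3:p[0]+4].reshape(-1,3).mean(0);print(p,s)
k=(np.abs(im-s).max(2)<18).astype(np.uint8);k=cv2.morphologyEx(k,cv2.MORPH_OPEN,np.ones((3,3),np.uint8))
l=cv2.connectedComponents(k)[1];kk=(l==l[p[1],p[0]]).astype(np.uint8)
q=cv2.boxPoints(cv2.minAreaRect(max(cv2.findContours(kk,0,1)[0],key=len)))
P=np.array([onz('wrist',(b[1]/480,b[0]/640),.148) for b in q]);print('head',P.mean(0).round(4),[np.linalg.norm(P[i]-P[i-1]).round(4) for i in range(4)])
E
python3 k.py
```

```text
t 28.1833
eef_pos [ 0.4407 -0.2693  0.2712]
tcp_rot [3.1311 0.2119 0.0053]
q [-6.1980e-01  1.9100e-02  1.3777e+00 -4.0000e-04  1.7401e+00  8.1570e-01]
force [ 0.5887 -0.6618  0.2009]
torque [-0.0089  0.05    0.0467]
grip_width 0.0854
yaw y -82.25632210922089 x [0.991 0.135 0.003] y [ 0.135 -0.991  0.004] z [ 0.0036 -0.0031 -1.    ]
level turn units [ 0.0034 -0.003   0.    ]
scene hub_key 0.89 [ 0.592 -0.22   0.008]
scene hub_key 0.88 [ 0.494 -0.261  0.008]
scene hub_key 0.58 [ 0.432 -0.404  0.008]
scene vial_a 0.84 [ 0.406 -0.204  0.   ]
scene vial_a 0.81 [0.393 0.173 0.   ]
scene bottle 0.83 [0.513 0.259 0.   ]
scene pen 0.96 [ 0.352 -0.316  0.008]
wrist hub_key 0.74 [ 0.479 -0.264  0.008]
wrist hub_key 0.74 [ 0.439 -0.391  0.008]
wrist hub_key 0.65 [ 0.59  -0.213  0.008]
wrist vial_a 0.65 [ 0.406 -0.206  0.   ]
wrist pen 0.68 [ 0.363 -0.305  0.008]
[319 180] [194.40816327 184.59183673 185.65306122]
head [ 0.4826 -0.2629  0.148 ] [np.float64(0.0268), np.float64(0.0257), np.float64(0.0268), np.float64(0.0266)]
```

The key stands upright and centred (head within 3 mm of the stand's centre), and the bystanders are where they were.

```bash
python3 -c "
from bench import robot
print(robot.close_job())"
```

```text
the job is handed in; nothing more can be done
None
```

I unscrewed the hub nut about one full turn clockwise, put the key back upright in its stand and handed in the job at about 28 s; the turn is estimated from tool rotation (about 383°, less socket play), and no verdict came back.

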